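# Open the ordered strongbox's combination lock and hold it up

### The job

Look which colour of tag lies in the white tray: on the strongbox of that colour, turn the padlock's dial click by click until its pointer stands at the white dot, and then pull the shackle all the way out. Lift the opened padlock off the box and finish while still holding it up, still and level with the dial facing up, at least 12 cm clear above the box lid and with the shackle still out. Leave the other lock, the tags and the other things on the bench alone.

Things in the scene. Friction and masses are not known exactly. Their poses are not given: they have to be found in the camera images.
- box_red: red steel strongbox, 150 deep (x) x 160 wide (y) x 80 high, fixed, either one may be on the left; origin: centre of underside; front (-x) faces the robot. The padlock lies dial up on its lid, shackle overhanging the front edge. On the lid: a steel staple (arch 4 thick, 21 wide, 26 high) round the shackle's +y leg, and guide rails 5 high beside and behind the lock, about 2 off it
- lock_red: brass padlock body, loose, 50 long (x) x 52 wide (y) x 28 thick, 0.4 kg in all; origin: centre of underside, on the lid 30 in front (-x) of the box's centre, axes as the box's, z up through the dial. It lifts straight up only with the shackle fully out (its +y leg passes the staple). Can be held across its 52 width, bare above the 5 mm rails; the box's front edge is at lock x = -45
- dial_red (a joint): dial angle, rad, counter-clockwise from above; 0: white pointer along the lock's +x (away from the shackle); stops at +-1.75. Clicks into a notch every 0.35 rad (0, 0.35, 0.70..; 0.05 N m a click), centring itself there. Opens only at +1.05, pointer at the white dot on the lock body (other notches: dark ticks); more than about 0.15 off, the shackle is blocked. Starts at -0.35, 0 or 0.35
- dial_red_grip (a point): point on the red lock's dial axis, 45 above the lock's underside; its x axis is the pointer's direction. It lies in the dial's black grip bar, 36 long (along the pointer) x 12 wide x 24 tall, from 33 to 57 above the lock's underside, standing on a disc 38 in diameter whose top is at 33; pinch the bar across its 12 mm width
- dial_red_pointer (a point): tip of that dial's white pointer line, at the outer top end of the grip bar, 18 from the axis
- shackle_red (a joint): how far the red lock's shackle is pulled out along the lock's -x, m: 0 shut, stops at 0.028 (fully out); slides with 2 to 3 N once the dial is right and stays where it is left. Below about 0.024 its +y leg is still in the staple
- crown_red (a point): middle of the crown (end bar, along y) of the red lock's U shackle, moves with it; at lock x = -85 when shut. The U is 8 mm round steel bar, level, centre line 13 above the lock's underside; legs run along x at y = -17 and +17 (42 over both). From lock x = -45 to -89 it hangs free in front of the box, and can be pinched across both legs from above
- tag_red: red plastic order tag, a loose disc 40 in diameter, 6 thick, lying in one of the two trays; origin at the centre of its underside
- box_blue: blue steel strongbox, 150 deep (x) x 160 wide (y) x 80 high, fixed, either one may be on the left; origin: centre of underside; front (-x) faces the robot. The padlock lies dial up on its lid, shackle overhanging the front edge. On the lid: a steel staple (arch 4 thick, 21 wide, 26 high) round the shackle's +y leg, and guide rails 5 high beside and behind the lock, about 2 off it
- lock_blue: brass padlock body, loose, 50 long (x) x 52 wide (y) x 28 thick, 0.4 kg in all; origin: centre of underside, on the lid 30 in front (-x) of the box's centre, axes as the box's, z up through the dial. It lifts straight up only with the shackle fully out (its +y leg passes the staple). Can be held across its 52 width, bare above the 5 mm rails; the box's front edge is at lock x = -45
- dial_blue (a joint): dial angle, rad, counter-clockwise from above; 0: white pointer along the lock's +x (away from the shackle); stops at +-1.75. Clicks into a notch every 0.35 rad (0, 0.35, 0.70..; 0.05 N m a click), centring itself there. Opens only at -1.05, pointer at the white dot on the lock body (other notches: dark ticks); more than about 0.15 off, the shackle is blocked. Starts at -0.35, 0 or 0.35
- dial_blue_grip (a point): point on the blue lock's dial axis, 45 above the lock's underside; its x axis is the pointer's direction. It lies in the dial's black grip bar, 36 long (along the pointer) x 12 wide x 24 tall, from 33 to 57 above the lock's underside, standing on a disc 38 in diameter whose top is at 33; pinch the bar across its 12 mm width
- dial_blue_pointer (a point): tip of that dial's white pointer line, at the outer top end of the grip bar, 18 from the axis
- shackle_blue (a joint): how far the blue lock's shackle is pulled out along the lock's -x, m: 0 shut, stops at 0.028 (fully out); slides with 2 to 3 N once the dial is right and stays where it is left. Below about 0.024 its +y leg is still in the staple
- crown_blue (a point): middle of the crown (end bar, along y) of the blue lock's U shackle, moves with it; at lock x = -85 when shut. The U is 8 mm round steel bar, level, centre line 13 above the lock's underside; legs run along x at y = -17 and +17 (42 over both). From lock x = -45 to -89 it hangs free in front of the box, and can be pinched across both legs from above
- tag_blue: blue plastic order tag, a loose disc 40 in diameter, 6 thick, lying in one of the two trays; origin at the centre of its underside
- tray_white: white order tray, 80 x 80 x 16 high, fixed beyond the boxes; origin at the centre of its underside. The colour of the tag in it is the box whose lock is wanted
- tray_black: black tray of the same size for finished orders; the tag in it is to be ignored
- bur_block: black round bur holder with burs, 60 in diameter, 68 high, between the boxes; origin under its centre; a bystander
- bench_block: steel bench block 70 x 70 x 22; origin under its centre; a bystander
- hammer: hammer lying on the bench; origin near the middle of its underside; a bystander
- flux_jar: small jar, blue cap, 48 in diameter, 60 high; origin under its centre; a bystander
- rinse_bowl: glass bowl, 110 in diameter, 50 high; origin under its centre; a bystander
- polish_tin: green tin, 60 in diameter, 22 high, in front of the robot; origin under its centre; a bystander

How it is judged:
By the outcome, as a careful person would: the job done as asked, in the order asked, and still so for the second after the job is handed in, while the arm keeps its last pose, push and grip.
It also fails if it takes over 51 s, if anything falls off the work surface, if the arm or the gripper's body presses on something with over 40 N, if the wrist force passes 120 N, or if a joint passes its speed limit or range.

### The arm

A 7-joint arm with a two-finger parallel gripper is mounted at the origin on the work surface. World frame = base frame: x ahead of the robot, y to its left, z up, the work surface at z = 0. Lengths are in mm, angles in rad, forces in N, time in s.
With the tool pointing down it reaches from about 350 to 900 mm from the base axis. Payload 8.1 kg.
Tool frame: the origin (TCP) lies midway between the tips of the shut fingers; the grasp point (between the pads) lies bot.hold_point_z behind it (bot.hold_point_z is the distance from the TCP to the grasp point, in mm); x points along the fingers, y is the direction in which the jaws open and shut, and the axes are right-handed (so a half turn about x gives the same grasp; the last joint's range is limited). The gripper opens to 85 mm and grips with 20 to 120 N. Pads are 22 mm wide; open, the fingers measure 114 mm over their backs; the gripper's body (76 mm by 85 mm) begins 54 mm behind the grasp point. The pads swing forward as they close: fully open they stand 13 mm farther back than shut.
Start: joints at [1.21, 0.434, 0.025, 1.573, -0.012, 1.134, -0.075], TCP at [159.321, -604.366, 231.323] pointing down, gripper open.
Joint ranges: [-2.62, 2.62], [-0.44, 2.09], [-1.27, 1.32], [0.08, 2.57], [-1.32, 4.46], [0.12, 2], [-2.74, 2.74]. Speed limits (rad/s): [2.22, 2.22, 3.01, 3.01, 3.14, 3.14, 3.14].

### API

Orientations are given as a 3x3 rotation matrix whose columns are the frame's x, y, z axes.
In Python, from cell import bot gives the robot as it stands.
- The arm moves only by the shell command python3 -m jog 'ROWS'. ROWS is JSON, a list of rows, each an object with "angular": the turn, a rotation vector about the tool's x, y, z scaled (see below), a list of three; "slide": the shift along the tool's x, y, z scaled (see below), a list of three; "fingers": the closure, from 0 (fully open) to 1 (shut). A call has 1 to 20 rows; each row shifts and turns the commanded pose from where the row before left it, along the tool's axes as they then stand; what a row does not reach is not made up. The controller multiplies each number of a shift by 0.5 m and each number of a turn by 45 degrees. A row lasts 1/10 s, in which the tool goes at most 50 mm and 8.59 degrees, less where a joint would pass 70% of its speed; a pose out of reach is approached as far as the arm can. A call with a number of a shift or a turn outside -1 to 1 is refused whole. A call with a gripper value outside its range is refused whole. The fingers move at their own pace and stop on an object; the grip force is fixed at half the most. Time passes only in rows, so rows that do not move let the fingers close. It gives the time, the measured TCP pose, the force and the opening at its end, in the units of the state.
- bot.get_state(): the state, without advancing time (a new reading comes with each control period).
- bot.get_image(name): name is "side" or "top" or "wrist"; returns the picture (400x640x3 uint8, red, green, blue); there is no depth.
- bot.camera_model(name): a dict with "K" (3x3 intrinsics, pixels), "view" (4x4, takes a point from world to camera coordinates); the wrist camera has in their place "tool_from_camera" (4x4, takes a point from camera to tool coordinates, whose origin is the TCP and whose axes are the tool frame's). Camera axes: x right, y up, looking along -z (the intrinsics and any distortion apply to the point x, -y, -z); pixel columns grow to the right and rows downward; lengths in mm; the calibration is good to about 2 mm. The wrist camera is an equidistant fisheye: a pixel r from the principal point sees the ray r / f radians off the axis. A picture is of the moment at which its call begins: read the wrist's pose just before it. camera_model takes no time and is no camera call.
- bot.finish_job(): hands the job in, once; it reports no verdict.
Trained networks look in the newest picture that a camera, given by its name, has taken for a name from the list of things; names that differ only in an ending like _2 or _b are one class to them, and where a whole thing is asked for, a point or a joint stands for the part that bears it (a point fixed in the world has none). Each returns a list of dicts, best first, with "p" (0 to 1); they miss things now and then, are a little off and sometimes report something else, mostly with a low value. They report only what shows in the picture. A call takes as long as a camera call.
- bot.search_frame(target, camera): "at" ([x, y, z] in mm, in the coordinates of the camera as it stood for that picture, good to about 4 mm: the middle of the surface that is visible of it).
- bot.regions_of(target, camera): "pixels" (400x640 bool, what is visible of it).
- bot.mark_of(target, camera): "at" ([x, y, z] in mm, in the coordinates of the camera as it stood for that picture, good to about 4 mm: a listed point, or the origin of a listed thing).
The state is a dict: "time": time; "joint_positions": joint angles; "joint_vel": joint speeds; "tau": joint torques, N m; "ee_pos": TCP position; "eef_rot": TCP orientation; "force": force on the tool from outside, world axes, zero at the start; "wrist_torque": the same for the moment, N m; "gripper_width": finger opening in mm.
Only numpy, scipy, OpenCV 4.12 (cv2) and the standard library are available. Lean on these libraries where they do the work, as an engineer would, in place of code of your own. Each camera call takes 0.05 s, during which the arm holds its last target.

## Working session

There is one attempt and no reset: what is moved stays moved. The work goes in short steps, Python scripts to look and compute and a shell command to move; the robot and the scene stay as the last step left them, time stands still between calls to the robot, and variables do not carry over. Pictures are saved under pics/ and viewed, and the job is handed in when it is done.

```bash
mkdir -p pics; ls; python3 - <<'E'
from cell import bot
import cv2,numpy as np
s=bot.get_state()
for k in s: print(k,np.round(s[k],3).tolist())
print(bot.hold_point_z)
for n in ["side","top","wrist"]:
    im=bot.get_image(n); cv2.imwrite(f"pics/a_{n}.png",im[:,:,::-1]); 
    m=bot.camera_model(n); print(n,{k:np.round(v,3).tolist() if not isinstance(v,str) else v for k,v in m.items()})
E
```

```text
pics
time 0.0
joint_positions [1.21, 0.435, 0.025, 1.574, -0.012, 1.134, -0.075]
joint_vel [-0.0, -0.0, 0.001, -0.001, 0.002, 0.001, 0.001]
tau [0.001, -67.047, 1.025, -31.623, 0.016, 0.012, -0.0]
ee_pos [159.176, -603.885, 230.54]
eef_rot [[-0.001, 0.255, -0.967], [0.001, -0.967, -0.255], [-1.0, -0.002, 0.0]]
force [-0.134, 0.885, -0.457]
wrist_torque [-0.014, -0.0, 0.019]
gripper_width 85.399
18.700000000000003
side {'K': [[378.109, 0.0, 321.528], [0.0, 378.109, 203.396], [0.0, 0.0, 1.0]], 'view': [[-0.845, -0.535, -0.02, 493.195], [0.359, -0.594, 0.72, -291.324], [-0.397, 0.601, 0.694, -873.05], [0.0, 0.0, 0.0, 1.0]]}
top {'K': [[409.11, 0.0, 322.359], [0.0, 409.11, 189.988], [0.0, 0.0, 1.0]], 'view': [[0.0, -1.0, -0.013, 19.729], [0.998, -0.0, 0.058, -585.319], [-0.058, -0.013, 0.998, -1206.603], [0.0, 0.0, 0.0, 1.0]]}
wrist {'K': [[309.707, 0.0, 316.568], [0.0, 309.707, 202.034], [0.0, 0.0, 1.0]], 'tool_from_camera': [[-0.0, 0.26, -0.965, -142.203], [1.0, 0.0, -0.0, 0.241], [-0.0, -0.965, -0.26, -66.111], [0.0, 0.0, 0.0, 1.0]]}
```

View pics/a_top.png

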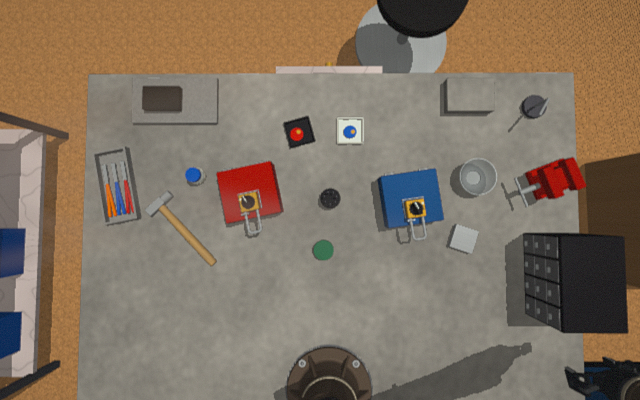

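View pics/a_side.png

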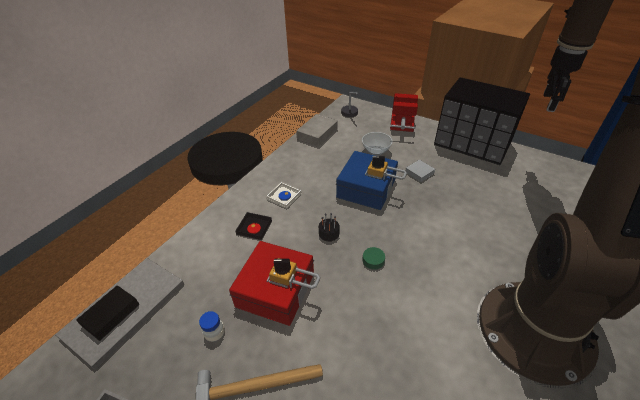

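```bash
cat > h.py <<'E'
from cell import bot
import cv2,numpy as np
def toworld(cam,p,st=None):
    m=bot.camera_model(cam); p=np.array([*p,1.0])
    if cam=="wrist":
        s=st or bot.get_state(); t=(np.array(m["tool_from_camera"])@p)[:3]
        return np.array(s["ee_pos"])+np.array(s["eef_rot"])@t
    return (np.linalg.inv(np.array(m["view"]))@p)[:3]
def ray(cam,u,v,st=None):
    m=bot.camera_model(cam);K=np.array(m["K"])
    x=(u-K[0,2])/K[0,0];y=(v-K[1,2])/K[1,1]
    if cam=="wrist":
        r=np.hypot(x,y)+1e-12; d=np.array([np.sin(r)*x/r,-np.sin(r)*y/r,-np.cos(r)])
        s=st or bot.get_state();R=np.array(s["eef_rot"]);T=np.array(m["tool_from_camera"])
        return np.array(s["ee_pos"])+R@T[:3,3],R@T[:3,:3]@d
    d=np.array([x,-y,-1.]);V=np.linalg.inv(np.array(m["view"]))
    return V[:3,3],V[:3,:3]@d
def atz(cam,u,v,z,st=None):
    o,d=ray(cam,u,v,st); return o+d*(z-o[2])/d[2]
def proj(cam,P,st=None):
    m=bot.camera_model(cam);K=np.array(m["K"])
    if cam=="wrist":
        s=st or bot.get_state();R=np.array(s["eef_rot"]);T=np.array(m["tool_from_camera"])
        t=R.T@(np.array(P)-np.array(s["ee_pos"])); c=T[:3,:3].T@(t-T[:3,3])
        th=np.arctan2(np.hypot(c[0],c[1]),-c[2]); ph=np.arctan2(-c[1],c[0]); 
        return K[0,2]+K[0,0]*th*np.cos(ph),K[1,2]+K[1,1]*th*np.sin(ph)
    c=np.array(m["view"])@np.array([*P,1.]); return K[0,2]+K[0,0]*c[0]/-c[2],K[1,2]-K[1,1]*c[1]/-c[2]
E
python3 - <<'E'
from h import *
for cam in ["top","side"]:
  bot.get_image(cam)
  for n in ["box_blue","lock_blue","dial_blue_grip","dial_blue_pointer","crown_blue"]:
    r=bot.mark_of(n,cam)
    print(cam,n,[(round(d["p"],2),toworld(cam,d["at"]).round(1).tolist()) for d in r[:2]])
print("tag", [(t,d["p"],toworld("top",d["at"]).round(0)) for t in ["tag_blue","tag_red","tray_white"] for d in bot.mark_of(t,"top")[:1]])
print("pixel lid corners", )
im=cv2.imread("pics/a_top.png")[150:250,350:480]; cv2.imwrite("pics/a_crop.png",cv2.resize(im,None,fx=6,fy=6,interpolation=cv2.INTER_CUBIC))
print(bot.get_state()["time"])
E
```

```text
top box_blue [(0.75, [559.3, -231.4, -2.6]), (0.49, [631.9, 397.8, -2.0])]
top lock_blue [(0.64, [530.1, -238.4, 79.7]), (0.46, [410.2, 8.5, 1.0])]
top dial_blue_grip [(0.62, [529.2, -238.4, 125.0])]
top dial_blue_pointer [(0.51, [542.6, -231.1, 138.4])]
top crown_blue [(0.58, [445.1, -254.0, 93.3])]
side box_blue [(0.7, [562.5, -236.8, 0.8]), (0.45, [767.3, 91.6, 0.6])]
side lock_blue [(0.87, [530.1, -239.9, 78.7]), (0.56, [576.1, 226.4, 0.2])]
side dial_blue_grip [(0.41, [532.4, -241.4, 127.5]), (0.23, [563.7, -4.9, 0.8])]
side dial_blue_pointer [(0.56, [547.9, -227.7, 140.3])]
side crown_blue [(0.51, [447.0, -250.9, 98.4]), (0.48, [577.5, 227.1, -0.2])]
tag [('tag_blue', 0.63, array([763., -63.,   5.])), ('tag_red', 0.69, array([575., 230.,   0.])), ('tray_white', 0.68, array([766., -64.,   1.]))]
pixel lid corners
0.9
```

View pics/a_crop.png

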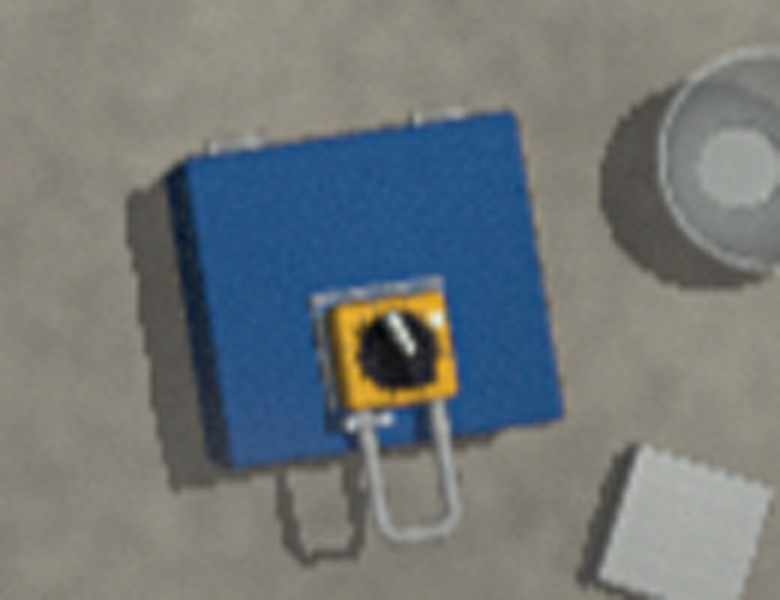

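The blue tag is in the white tray, so the blue lock is wanted. The lid corners are in the crop at (188,158), (517,112), (563,415) and (232,467).

```bash
python3 - <<'E'
from h import *
c=[(188,158),(517,112),(563,415),(232,467)]
# crop resize: orig=(u+.5)/6-.5+off
P=[atz("top",(u+.5)/6-.5+350,(v+.5)/6-.5+150,80) for u,v in c]
for p in P: print(p.round(1))
P=np.array(P); print("sides",[np.linalg.norm(P[i]-P[(i+1)%4]).round(1) for i in range(4)], P.mean(0).round(1))
fx=(P[0]+P[1]-P[2]-P[3]); fy=P[0]+P[3]-P[1]-P[2]
print(np.arctan2(fx[1],fx[0]),np.arctan2(-fy[0],fy[1]))
yaw=np.arctan2(fx[1],fx[0]); 
o=lambda u,v,z:atz("top",(u+.5)/6-.5+350,(v+.5)/6-.5+150,z)
print("tip",o(388,318,137).round(1),"bar inner",o(412,355,137).round(1)); d=o(388,318,137)-o(412,355,137); print(np.arctan2(d[1],d[0])-yaw)
dot=o(437,320,108); print("dot",dot)
E
```

```text
[ 621.6 -147.3   80. ]
[ 643.3 -302.7   80. ]
[ 500.4 -321.9   80. ]
[ 476.  -166.8   80. ]
sides [np.float64(156.9), np.float64(144.1), np.float64(157.1), np.float64(146.9)] [ 560.3 -234.7   80. ]
0.13342378704900879 0.1473840293721425
tip [ 544.4 -228.7  137. ] bar inner [ 527.8 -239.1  137. ]
0.43172874978581344
dot [ 544.23842759 -257.17924415  108.        ]
```

```bash
python3 -m jog '[{"slide":[-0.02,-0.08,-0.051],"angular":[0,0,0],"fingers":0},{"slide":[-0.02,-0.08,-0.051],"angular":[0,0,0],"fingers":0},{"slide":[-0.02,-0.08,-0.051],"angular":[0,0,0],"fingers":0},{"slide":[-0.02,-0.08,-0.051],"angular":[0,0,0],"fingers":0},{"slide":[0,-0.0228,-0.0866],"angular":[0,0,0],"fingers":0},{"slide":[0,-0.0228,-0.0866],"angular":[0,0,0],"fingers":0},{"slide":[0,-0.0228,-0.0866],"angular":[0,0,0],"fingers":0},{"slide":[0,-0.0228,-0.0866],"angular":[0,0,0],"fingers":0},{"slide":[0,-0.0228,-0.0866],"angular":[-0.07,0,0],"fingers":0},{"slide":[0,-0.0228,-0.0866],"angular":[-0.07,0,0],"fingers":0},{"slide":[0,0,0],"angular":[0,0,0],"fingers":0},{"slide":[0,0,0],"angular":[0,0,0],"fingers":0}]'
```

```text
time: 2.1
ee_pos: [450.3, -288.4, 271.1]
eef_rot: [[-0.0, 0.361, -0.932], [0.0, -0.932, -0.361], [-1.0, -0.0, 0.0]]
force: [0.0, -0.8, 0.8]
gripper_width: 85.3
```

```bash
python3 - <<'E'
from h import *
s=bot.get_state(); im=bot.get_image("wrist"); cv2.imwrite("pics/b.png",im[:,:,::-1])
for n in ["box_blue","lock_blue","dial_blue_grip","dial_blue_pointer","crown_blue"]:
    r=bot.mark_of(n,"wrist")
    print(n,[(round(d["p"],2),toworld("wrist",d["at"],s).round(1).tolist()) for d in r[:1]])
yaw=.14;R=np.array([[np.cos(yaw),-np.sin(yaw)],[np.sin(yaw),np.cos(yaw)]]);b=np.array([560.5,-235])
for x in(-75,75):
  for y in (-80,80):
    q=b+R@[x,y]; print(x,y,np.round(proj("wrist",[*q,80],s),1))
E
```

```text
box_blue [(0.62, [559.0, -235.8, 1.9])]
lock_blue [(0.77, [530.7, -237.2, 77.4])]
dial_blue_grip [(0.72, [527.0, -234.0, 124.1])]
dial_blue_pointer [(0.79, [545.5, -231.2, 139.7])]
crown_blue [(0.68, [447.0, -254.8, 89.8])]
-75 -80 [363.1 153.4]
-75 80 [220.7 121.9]
75 -80 [394.1  24.6]
75 80 [252.1  -5.7]
```

View pics/b.png

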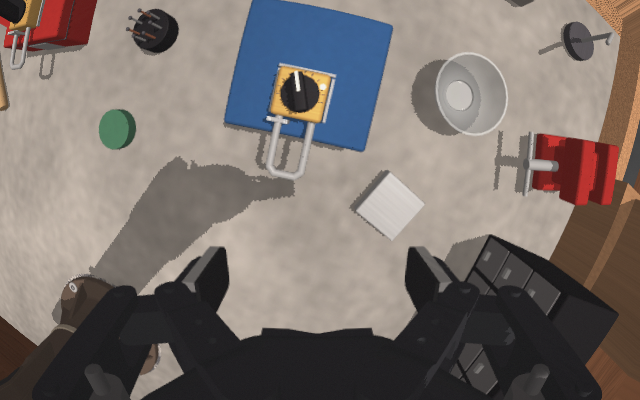

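```bash
python3 - <<'E'
from h import *
s=bot.get_state()
im=cv2.imread("pics/b.png")[50:190,215:375]; im=cv2.resize(im,None,fx=5,fy=5,interpolation=cv2.INTER_CUBIC)
yaw=.14;R=np.array([[np.cos(yaw),-np.sin(yaw)],[np.sin(yaw),np.cos(yaw)]]);L=np.array([560.5,-235])+R@[-30,0]
def dot(x,y,z,c=(0,255,0)):
    q=L+R@[x,y]; u,v=proj("wrist",[*q,80+z],s); cv2.circle(im,(int((u-215+.5)*5),int((v-50+.5)*5)),3,c,-1)
for x in(-25,25):
  for y in(-26,26): dot(x,y,28)
for a in (0,.35,.7): dot(18*np.cos(a),18*np.sin(a),57,(0,0,255))
dot(0,0,57,(255,0,255))
dot(-89,0,13);dot(-60,21,13);dot(-60,-21,13)
cv2.imwrite("pics/b2.png",im); print(L)
E
```

```text
[ 530.79352011 -239.18629344]
```

View pics/b2.png

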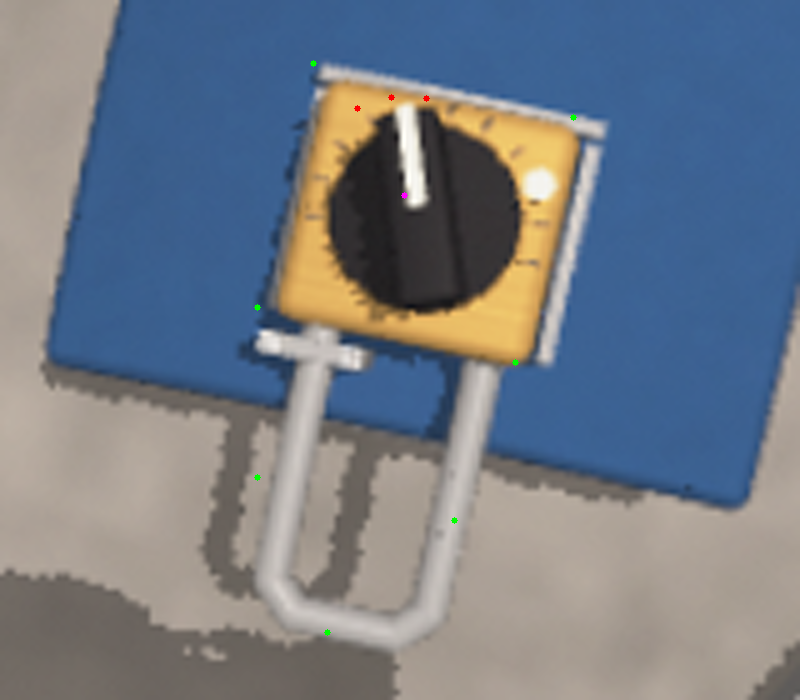

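```bash
python3 -m jog '[{"slide":[0,-0.0152,-0.0919],"angular":[0,0,0],"fingers":0.5},{"slide":[0,-0.0152,-0.0919],"angular":[0,0,0],"fingers":0.5},{"slide":[0.09,0,0],"angular":[-0.148,0,0],"fingers":0.5},{"slide":[0.09,0,0],"angular":[0,0,0],"fingers":0.5},{"slide":[0,0,0],"angular":[0,0,0],"fingers":0.5},{"slide":[0,0,0],"angular":[0,0,0],"fingers":0.5}]'
cat > v.py <<'E'
import sys
from h import *
L=np.array([float(sys.argv[2]),float(sys.argv[3])]);yaw=float(sys.argv[4]);dial=float(sys.argv[5]);sh=float(sys.argv[6]) if len(sys.argv)>6 else 0
s=bot.get_state(); im=bot.get_image("wrist"); im=np.ascontiguousarray(im[:,:,::-1]); 
print(s["time"],np.round(s["ee_pos"],1),np.round(s["eef_rot"],3).tolist(),s["gripper_width"])
cv2.imwrite(f"pics/{sys.argv[1]}_raw.png",im)
im=cv2.resize(im,(1280,800),interpolation=cv2.INTER_CUBIC)
R=np.array([[np.cos(yaw),-np.sin(yaw)],[np.sin(yaw),np.cos(yaw)]])
def dot(x,y,z,c=(0,255,0)):
    q=L+R@[x,y]; u,v=proj("wrist",[*q,80+z],s); cv2.circle(im,(int((u+.5)*2),int((v+.5)*2)),2,c,-1)
for x in(-25,25):
  for y in(-26,26): dot(x,y,28)
for x in(-19,-18,18,17): dot(x*np.cos(dial),x*np.sin(dial),57,(0,0,255))
dot(0,0,57,(255,0,255))
dot(-89-sh,0,13);dot(-60,21,13);dot(-60,-21,13)
x0=int(sys.argv[7]) if len(sys.argv)>7 else 240
y0=int(sys.argv[8]) if len(sys.argv)>8 else 100
cv2.imwrite(f"pics/{sys.argv[1]}.png",im[y0:y0+600,x0:x0+800])
E
python3 v.py c 530.5 -241 0.135 0.35
```

```text
time: 3.0
ee_pos: [529.5, -242.5, 181.9]
eef_rot: [[-0.001, 0.464, -0.886], [0.0, -0.886, -0.464], [-1.0, -0.001, 0.001]]
force: [0.0, 0.2, 0.3]
gripper_width: 42.5
3.0 [ 529.5 -242.5  181.9] [[-0.001, 0.464, -0.886], [0.0, -0.886, -0.464], [-1.0, -0.001, 0.001]] 42.46635732945132
```

View pics/c.png

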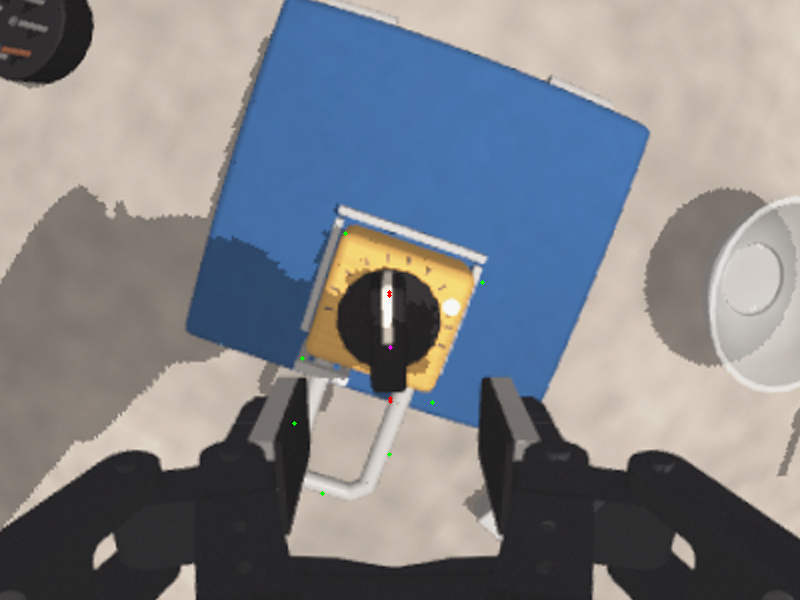

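```bash
python3 -m jog '[{"slide":[0.07,-0.003,-0.007],"angular":[0,0,0],"fingers":0.5},{"slide":[0.059,0,0],"angular":[0,0,0],"fingers":0.5},{"slide":[0,0,0],"angular":[0,0,0],"fingers":0.5},{"slide":[0,0,0],"angular":[0,0,0],"fingers":0.5}]'
python3 v.py d 532 -239.5 0.135 0.35
```

```text
time: 3.45
ee_pos: [533.4, -239.7, 119.1]
eef_rot: [[0.002, 0.465, -0.886], [-0.001, -0.886, -0.465], [-1.0, 0.002, -0.001]]
force: [1.2, 0.1, 0.8]
gripper_width: 42.7
3.45 [ 533.4 -239.7  119.1] [[0.002, 0.465, -0.886], [-0.001, -0.886, -0.465], [-1.0, 0.002, -0.001]] 42.6762066341949
```

View pics/d.png

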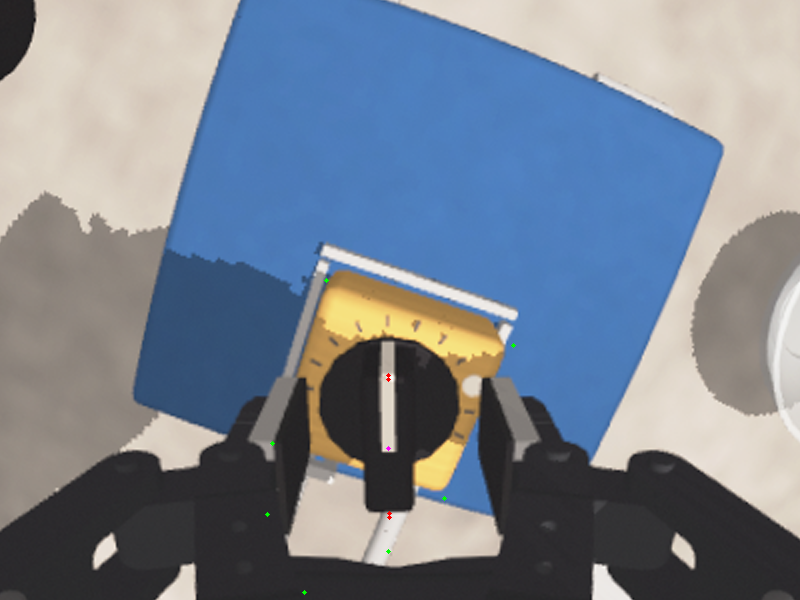

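```bash
python3 -m jog '[{"slide":[0.004,-0.002,0],"angular":[0,0,0],"fingers":0.6},{"slide":[0,0,0],"angular":[0,0,0],"fingers":1},{"slide":[0,0,0],"angular":[0,0,0],"fingers":1},{"slide":[0,0,0],"angular":[0,0,0],"fingers":1},{"slide":[0,0,0],"angular":[0,0,0],"fingers":1}]'
python3 v.py e 532 -239.5 0.135 0.35
```

```text
time: 4.0
ee_pos: [532.5, -238.5, 116.0]
eef_rot: [[0.002, 0.465, -0.885], [-0.001, -0.885, -0.465], [-1.0, 0.002, -0.001]]
force: [-1.1, 0.8, 6.7]
gripper_width: 10.6
4.0 [ 532.5 -238.5  116. ] [[0.002, 0.465, -0.885], [-0.001, -0.885, -0.465], [-1.0, 0.002, -0.001]] 10.551213742222762
```

View pics/e.png

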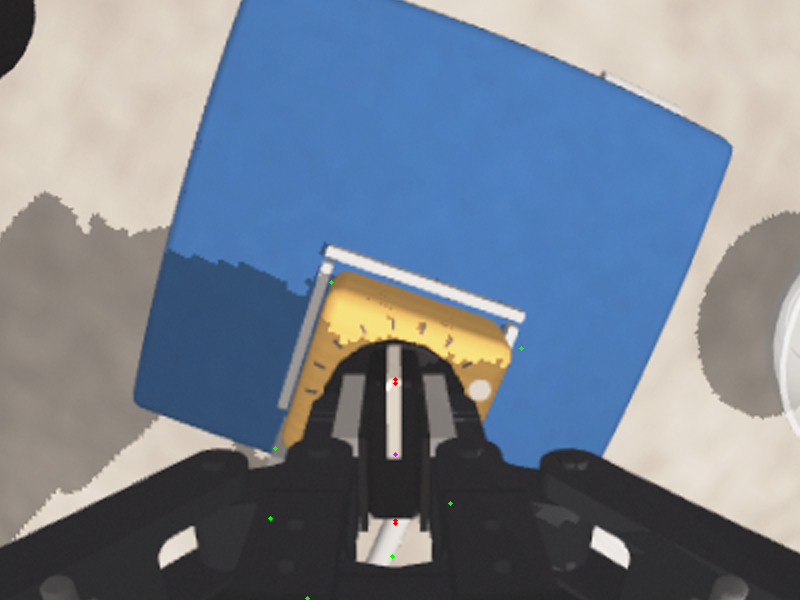

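```bash
python3 -m jog '[{"slide":[-0.002,0,0],"angular":[0.1485,0,0],"fingers":1},{"slide":[0,0,0],"angular":[0.1485,0,0],"fingers":1},{"slide":[0,0,0],"angular":[0.1485,0,0],"fingers":1},{"slide":[0,0,0],"angular":[0,0,0],"fingers":1},{"slide":[0,0,0],"angular":[0,0,0],"fingers":1}]'
python3 v.py f 532 -239.5 0.135 0.0; python3 -c "
from h import *
s=bot.get_state();print(np.round(s['joint_positions'],2),np.round(s['wrist_torque'],2))"
```

```text
time: 4.55
ee_pos: [532.4, -238.1, 116.1]
eef_rot: [[0.001, 0.137, -0.991], [-0.0, -0.991, -0.137], [-1.0, 0.001, -0.001]]
force: [1.7, -0.8, -0.0]
gripper_width: 10.7
4.55 [ 532.4 -238.1  116.1] [[0.001, 0.137, -0.991], [-0.0, -0.991, -0.137], [-1.0, 0.001, -0.001]] 10.701469196432045
[ 0.45  0.49 -0.17  1.8   0.11  0.86 -1.2 ] [-0.12 -0.5  -0.01]
```

View pics/f.png

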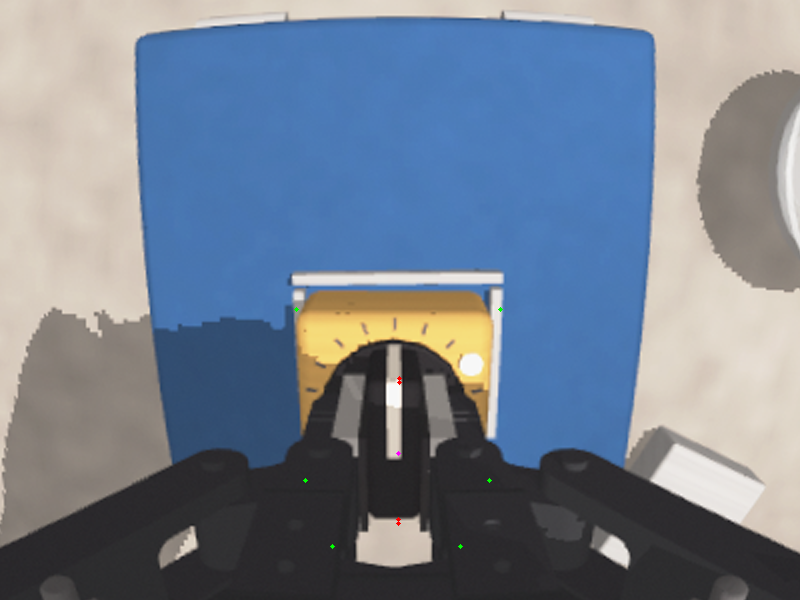

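```bash
python3 -m jog '[{"slide":[0,0,0],"angular":[0.1485,0,0],"fingers":1},{"slide":[0,0,0],"angular":[0.1485,0,0],"fingers":1},{"slide":[0,0,0],"angular":[0.1485,0,0],"fingers":1},{"slide":[0,0,0],"angular":[0,0,0],"fingers":1},{"slide":[0,0,0],"angular":[0,0,0],"fingers":1},{"slide":[0,0,0],"angular":[0.1485,0,0],"fingers":1},{"slide":[0,0,0],"angular":[0.1485,0,0],"fingers":1},{"slide":[0,0,0],"angular":[0.1485,0,0],"fingers":1},{"slide":[0,0,0],"angular":[0,0,0],"fingers":1},{"slide":[0,0,0],"angular":[0,0,0],"fingers":1}]'
python3 v.py g 532 -239.5 0.135 -0.7; python3 -c "
from h import *
s=bot.get_state();print(np.round(s['joint_positions'],2),np.round(s['wrist_torque'],2))"
```

```text
time: 5.6
ee_pos: [532.1, -239.0, 116.1]
eef_rot: [[0.001, -0.533, -0.846], [-0.001, -0.846, 0.533], [-1.0, 0.001, -0.001]]
force: [1.3, -5.0, 1.9]
gripper_width: 10.5
5.6 [ 532.1 -239.   116.1] [[0.001, -0.533, -0.846], [-0.001, -0.846, 0.533], [-1.0, 0.001, -0.001]] 10.496037732778895
[ 0.33  0.49  0.01  1.81 -0.    0.85 -1.8 ] [-1.2  -0.37  0.04]
```

View pics/g.png

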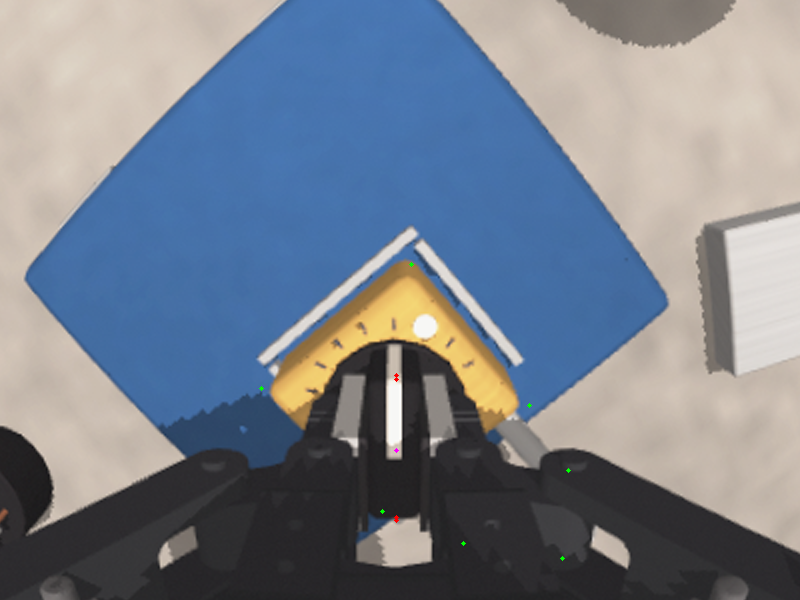

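One click short of the white dot. I'll do the last click, then release.

```bash
python3 -m jog '[{"slide":[0,0,0],"angular":[0.149,0,0],"fingers":1},{"slide":[0,0,0],"angular":[0.149,0,0],"fingers":1},{"slide":[0,0,0],"angular":[0.152,0,0],"fingers":1},{"slide":[0,0,0],"angular":[0,0,0],"fingers":1},{"slide":[0,0,0],"angular":[0,0,0],"fingers":1}]'
python3 v.py i 532 -239.5 0.135 -1.05; python3 -c "
from h import *
s=bot.get_state();print(np.round(s['joint_positions'],2),np.round(s['wrist_torque'],2))"
```

```text
time: 6.15
ee_pos: [531.7, -239.6, 116.1]
eef_rot: [[0.0, -0.793, -0.609], [-0.002, -0.609, 0.793], [-1.0, 0.001, -0.001]]
force: [0.3, -7.3, 2.1]
gripper_width: 10.9
6.15 [ 531.7 -239.6  116.1] [[0.0, -0.793, -0.609], [-0.002, -0.609, 0.793], [-1.0, 0.001, -0.001]] 10.86138544215083
[ 0.26  0.48  0.1   1.82 -0.06  0.84 -2.1 ] [-1.46 -0.07  0.04]
```

View pics/i.png

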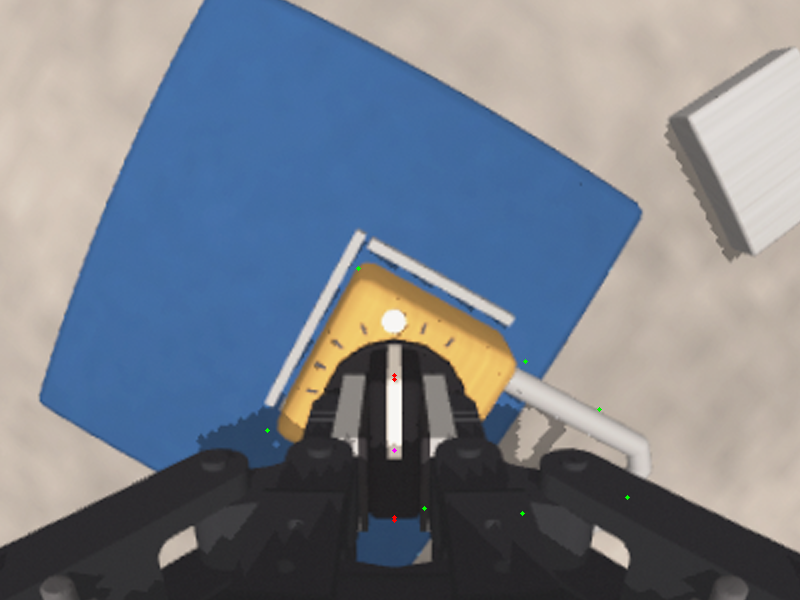

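```bash
python3 -m jog '[{"slide":[0,0,0],"angular":[0,0,0],"fingers":0.4},{"slide":[0,0,0],"angular":[0,0,0],"fingers":0.4},{"slide":[0,0,0],"angular":[0,0,0],"fingers":0.4},{"slide":[-0.07,0,0],"angular":[0,0,0],"fingers":0.4},{"slide":[-0.07,0,0],"angular":[-0.167,0,0],"fingers":0.1},{"slide":[0,0,0],"angular":[-0.167,0,0],"fingers":0.1},{"slide":[0,0,0],"angular":[-0.167,0,0],"fingers":0.1},{"slide":[0,0,0],"angular":[-0.167,0,0],"fingers":0.1},{"slide":[0,0,0],"angular":[-0.167,0,0],"fingers":0.1},{"slide":[0,0,0],"angular":[-0.167,0,0],"fingers":0.1},{"slide":[0,0,0],"angular":[-0.167,0,0],"fingers":0.1},{"slide":[0,0,0],"angular":[-0.167,0,0],"fingers":0.1},{"slide":[0,0,0.07],"angular":[0,0,0],"fingers":0.1},{"slide":[0,0,0.065],"angular":[0,0,0],"fingers":0.1},{"slide":[0,0,0],"angular":[0,0,0],"fingers":0.1},{"slide":[0,0,0],"angular":[0,0,0],"fingers":0.1}]'
python3 v.py j 532 -239.5 0.135 -1.05
```

```text
time: 7.8
ee_pos: [464.7, -246.8, 186.1]
eef_rot: [[0.0, 0.13, -0.992], [0.0, -0.992, -0.13], [-1.0, -0.0, -0.0]]
force: [1.0, -0.0, -0.1]
gripper_width: 77.0
7.8 [ 464.7 -246.8  186.1] [[0.0, 0.13, -0.992], [0.0, -0.992, -0.13], [-1.0, -0.0, -0.0]] 76.9913673916591
```

View pics/j.png

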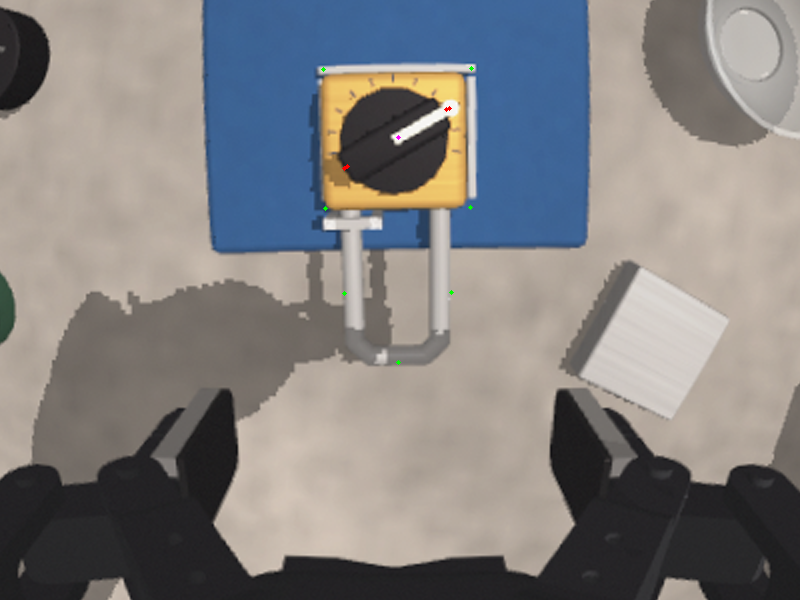

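```bash
python3 -m jog '[{"slide":[0.073,0.0015,0],"angular":[0,0,0],"fingers":0.2},{"slide":[0.073,0,0],"angular":[0,0,0],"fingers":0.2},{"slide":[0.072,0,0],"angular":[0,0,0],"fingers":0.2},{"slide":[0,0,0],"angular":[0,0,0],"fingers":0.2},{"slide":[0,0,0],"angular":[0,0,0],"fingers":0.2}]'
python3 v.py k 532 -239.5 0.135 -1.05
```

```text
time: 8.35
ee_pos: [465.8, -247.1, 77.0]
eef_rot: [[-0.001, 0.131, -0.991], [0.001, -0.991, -0.131], [-1.0, -0.001, 0.001]]
force: [-0.9, -0.4, 0.4]
gripper_width: 68.5
8.35 [ 465.8 -247.1   77. ] [[-0.001, 0.131, -0.991], [0.001, -0.991, -0.131], [-1.0, -0.001, 0.001]] 68.54617426790263
```

View pics/k.png

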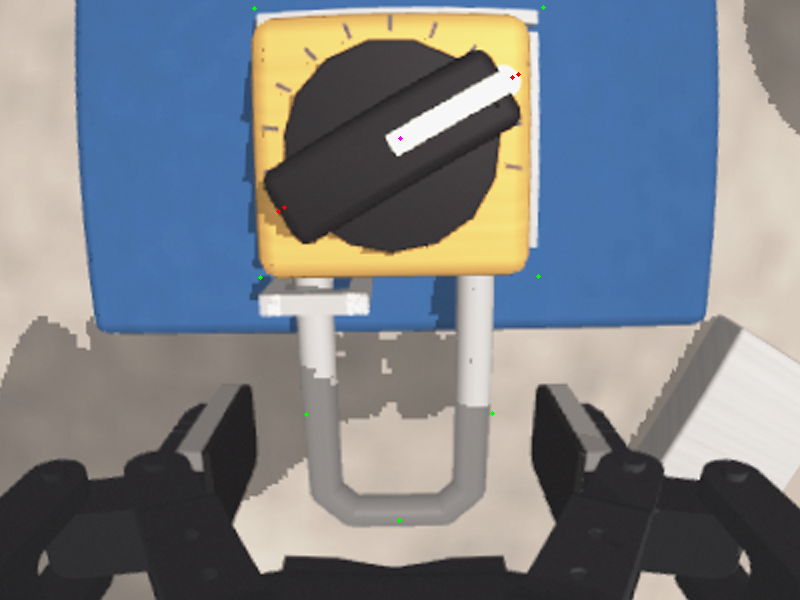

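```bash
python3 -m jog '[{"slide":[0.01,0,0.001],"angular":[0,0,0],"fingers":0.4},{"slide":[0,0,0],"angular":[0,0,0],"fingers":1},{"slide":[0,0,0],"angular":[0,0,0],"fingers":1},{"slide":[0,0,0],"angular":[0,0,0],"fingers":1}]'
python3 v.py l 532 -239.5 0.135 -1.05
```

```text
time: 8.8
ee_pos: [465.2, -247.9, 72.7]
eef_rot: [[0.001, 0.13, -0.992], [-0.001, -0.992, -0.13], [-1.0, 0.001, -0.001]]
force: [0.2, 0.9, 3.7]
gripper_width: 40.1
8.8 [ 465.2 -247.9   72.7] [[0.001, 0.13, -0.992], [-0.001, -0.992, -0.13], [-1.0, 0.001, -0.001]] 40.06307217383709
```

View pics/l.png

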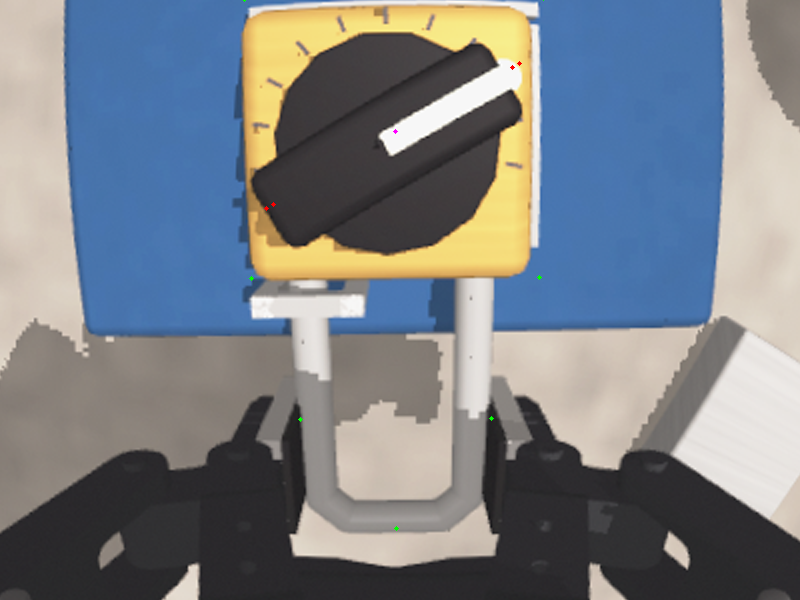

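```bash
python3 -m jog '[{"slide":[0,0,0.01],"angular":[0,0,0],"fingers":1},{"slide":[0,0,0.01],"angular":[0,0,0],"fingers":1},{"slide":[0,0,0.01],"angular":[0,0,0],"fingers":1},{"slide":[0,0,0.01],"angular":[0,0,0],"fingers":1},{"slide":[0,0,0.01],"angular":[0,0,0],"fingers":1},{"slide":[0,0,0.004],"angular":[0,0,0],"fingers":1},{"slide":[0,0,0],"angular":[0,0,0],"fingers":1}]'
python3 v.py m 532 -239.5 0.135 -1.05 28
```

```text
time: 9.55
ee_pos: [437.0, -251.6, 71.8]
eef_rot: [[-0.001, 0.129, -0.992], [-0.0, -0.992, -0.129], [-1.0, 0.0, 0.001]]
force: [-1.1, -2.5, 3.7]
gripper_width: 40.0
9.55 [ 437.  -251.6   71.8] [[-0.001, 0.129, -0.992], [-0.0, -0.992, -0.129], [-1.0, 0.0, 0.001]] 39.97023384091389
```

View pics/m.png

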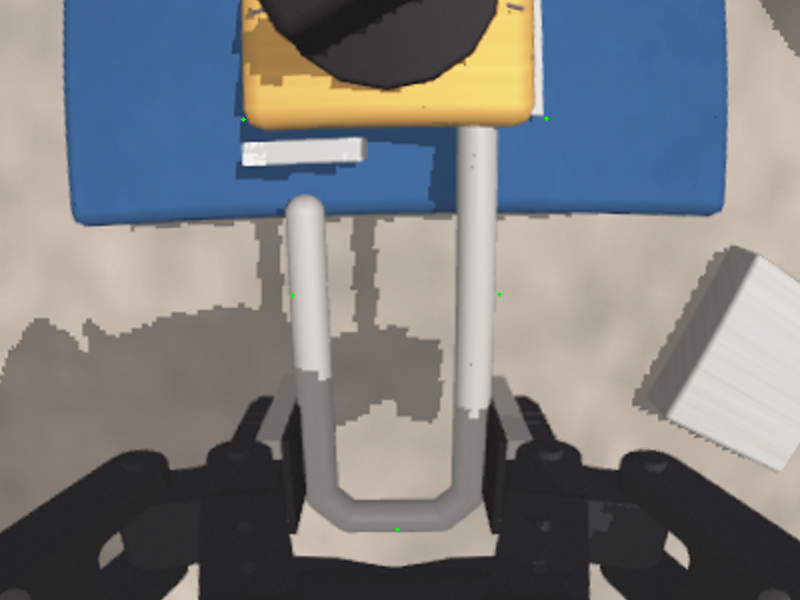

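```bash
python3 -m jog '[{"slide":[0,0,0.003],"angular":[0,0,0],"fingers":1},{"slide":[0,0,0.003],"angular":[0,0,0],"fingers":1},{"slide":[0,0,0],"angular":[0,0,0],"fingers":1}]'
python3 v.py n 532 -239.5 0.135 -1.05 28
```

```text
time: 9.9
ee_pos: [435.8, -251.7, 72.0]
eef_rot: [[0.002, 0.13, -0.992], [-0.0, -0.992, -0.13], [-1.0, 0.001, -0.002]]
force: [5.0, -2.6, 1.3]
gripper_width: 40.1
9.9 [ 435.8 -251.7   72. ] [[0.002, 0.13, -0.992], [-0.0, -0.992, -0.13], [-1.0, 0.001, -0.002]] 40.07055238773283
```

View pics/n.png

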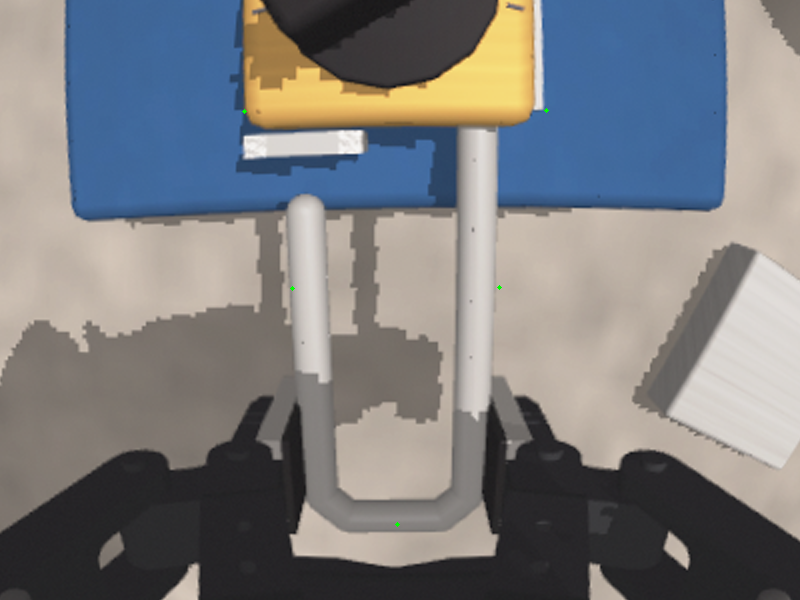

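```bash
python3 -m jog '[{"slide":[0,0,-0.001],"angular":[0,0,0],"fingers":0.3},{"slide":[0,0,0],"angular":[0,0,0],"fingers":0},{"slide":[0,0,0],"angular":[0,0,0],"fingers":0},{"slide":[-0.08,0,0],"angular":[0,0,0],"fingers":0},{"slide":[-0.08,0,0],"angular":[0,0,0],"fingers":0},{"slide":[-0.08,0,-0.03],"angular":[0,0,0],"fingers":0},{"slide":[0,0,-0.05],"angular":[0,0,0],"fingers":0},{"slide":[0,0,0],"angular":[0,0,0],"fingers":0},{"slide":[0,0,0],"angular":[0,0,0],"fingers":0}]'
python3 v.py o 531 -240 0.135 -1.05 28
```

```text
time: 10.85
ee_pos: [474.4, -245.8, 191.2]
eef_rot: [[-0.002, 0.131, -0.991], [0.001, -0.991, -0.131], [-1.0, -0.001, 0.002]]
force: [-0.6, -1.1, 0.1]
gripper_width: 85.8
10.85 [ 474.4 -245.8  191.2] [[-0.002, 0.131, -0.991], [0.001, -0.991, -0.131], [-1.0, -0.001, 0.002]] 85.84902163362779
```

View pics/o.png

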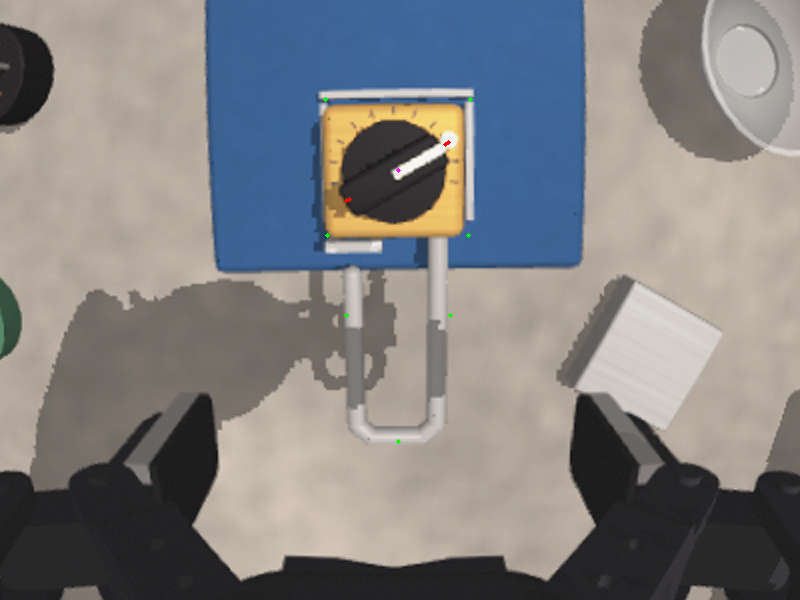

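```bash
python3 -m jog '[{"slide":[0,0.002,-0.053],"angular":[0,0,0],"fingers":0},{"slide":[0,0,-0.053],"angular":[0,0,0],"fingers":0},{"slide":[0.07,0,0],"angular":[0,0,0],"fingers":0},{"slide":[0.07,0,0],"angular":[0,0,0],"fingers":0},{"slide":[0.05,0,0],"angular":[0,0,0],"fingers":0},{"slide":[0,0,0],"angular":[0,0,0],"fingers":0.15},{"slide":[0,0,0],"angular":[0,0,0],"fingers":0.15}]'
python3 v.py p 531 -240 0.135 -1.05 28 240 200
```

```text
time: 11.6
ee_pos: [526.8, -240.6, 96.7]
eef_rot: [[-0.002, 0.129, -0.992], [0.0, -0.992, -0.129], [-1.0, -0.001, 0.002]]
force: [-0.2, -0.4, 0.4]
gripper_width: 72.8
11.6 [ 526.8 -240.6   96.7] [[-0.002, 0.129, -0.992], [0.0, -0.992, -0.129], [-1.0, -0.001, 0.002]] 72.80241409605358
```

View pics/p.png

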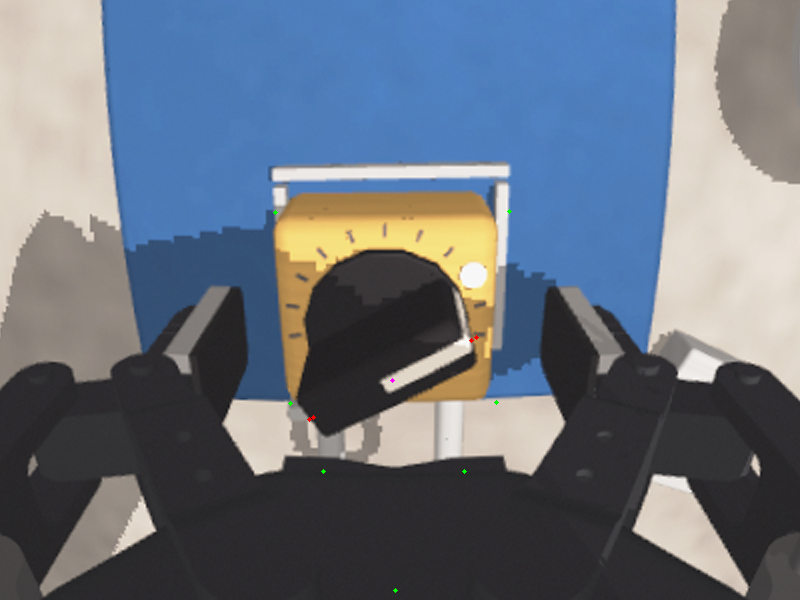

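```bash
python3 -m jog '[{"slide":[0.02,-0.003,0],"angular":[0,0,0],"fingers":0.22},{"slide":[0.008,0,0],"angular":[0,0,0],"fingers":0.22},{"slide":[0,0,0],"angular":[0,0,0],"fingers":0.28},{"slide":[0,0,0],"angular":[0,0,0],"fingers":0.28}]'
python3 v.py q 531 -240 0.135 -1.05 28 240 200
```

```text
time: 12.05
ee_pos: [527.5, -239.0, 83.0]
eef_rot: [[0.0, 0.13, -0.992], [-0.0, -0.992, -0.13], [-1.0, 0.0, -0.0]]
force: [0.1, 0.6, 0.2]
gripper_width: 61.6
12.05 [ 527.5 -239.    83. ] [[0.0, 0.13, -0.992], [-0.0, -0.992, -0.13], [-1.0, 0.0, -0.0]] 61.57864089286953
```

View pics/q.png

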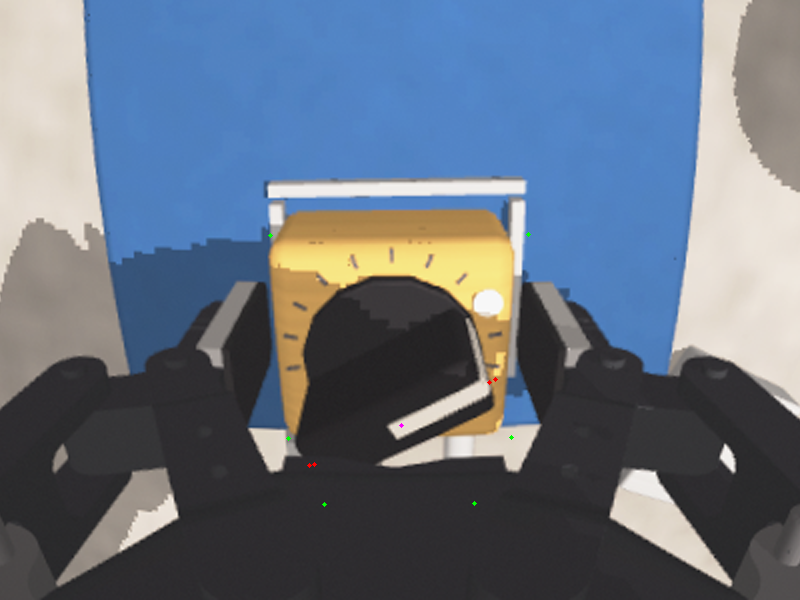

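```bash
python3 -m jog '[{"slide":[0,0,0],"angular":[0,0,0],"fingers":0.4},{"slide":[0,0,0],"angular":[0,0,0],"fingers":1},{"slide":[0,0,0],"angular":[0,0,0],"fingers":1},{"slide":[0,0,0],"angular":[0,0,0],"fingers":1}]'
python3 v.py r 531 -240 0.135 -1.05 28 240 200
```

```text
time: 12.5
ee_pos: [527.8, -239.0, 83.5]
eef_rot: [[0.001, 0.13, -0.992], [-0.0, -0.992, -0.13], [-1.0, 0.0, -0.001]]
force: [-1.9, -0.1, 5.1]
gripper_width: 50.8
12.5 [ 527.8 -239.    83.5] [[0.001, 0.13, -0.992], [-0.0, -0.992, -0.13], [-1.0, 0.0, -0.001]] 50.80278268013309
```

View pics/r.png

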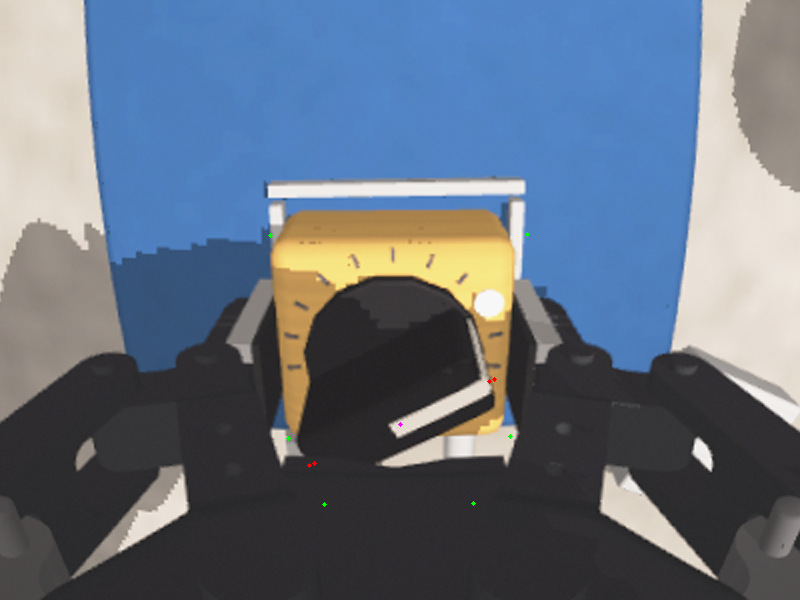

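```bash
python3 -m jog '[{"slide":[-0.01,0,0],"angular":[0,0,0],"fingers":1},{"slide":[-0.01,0,0],"angular":[0,0,0],"fingers":1},{"slide":[-0.02,0,0],"angular":[0,0,0],"fingers":1},{"slide":[-0.02,0,0],"angular":[0,0,0],"fingers":1},{"slide":[0,0,0],"angular":[0,0,0],"fingers":1}]'
python3 v.py s 531 -240 0.135 -1.05 28 240 200
```

```text
time: 13.05
ee_pos: [528.6, -239.3, 114.7]
eef_rot: [[0.003, 0.13, -0.992], [-0.001, -0.992, -0.13], [-1.0, 0.001, -0.003]]
force: [0.3, 0.2, -3.6]
gripper_width: 51.1
13.05 [ 528.6 -239.3  114.7] [[0.003, 0.13, -0.992], [-0.001, -0.992, -0.13], [-1.0, 0.001, -0.003]] 51.09424792015438
```

View pics/s.png

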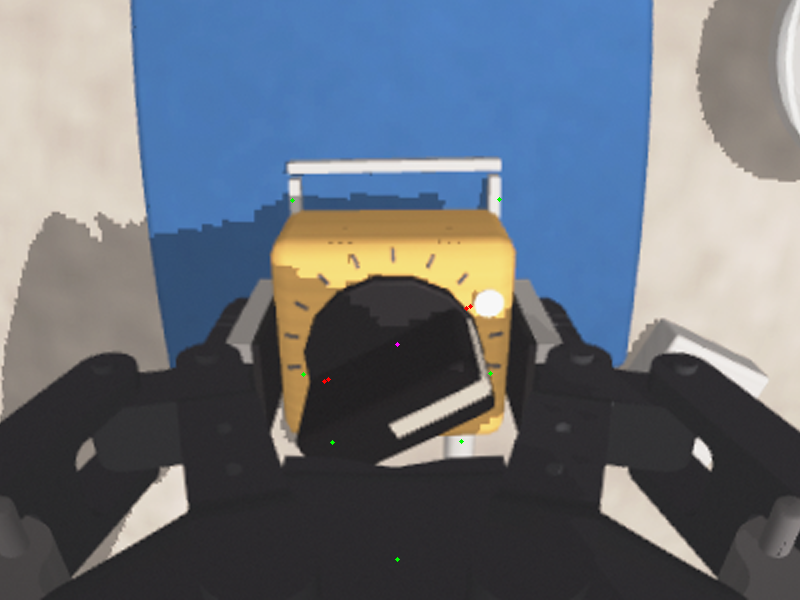

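The lock lifts cleanly: force is -3.6 N, about its weight, and it hasn't tilted in the grip. I'll raise it the rest of the way.

```bash
python3 -m jog '[{"slide":[-0.03,0,0],"angular":[0,0,0],"fingers":1},{"slide":[-0.05,0,0],"angular":[0,0,0],"fingers":1},{"slide":[-0.05,0,0],"angular":[0,0,0],"fingers":1},{"slide":[-0.05,0,0],"angular":[0,0,0],"fingers":1},{"slide":[-0.05,0,0],"angular":[0,0,0],"fingers":1},{"slide":[-0.03,0,0],"angular":[0,0,0],"fingers":1},{"slide":[-0.01,0,0],"angular":[0,0,0],"fingers":1},{"slide":[0,0,0],"angular":[0,0,0],"fingers":1},{"slide":[0,0,0],"angular":[0,0,0],"fingers":1},{"slide":[0,0,0],"angular":[0,0,0],"fingers":1},{"slide":[0,0,0],"angular":[0,0,0],"fingers":1}]'
python3 v.py t 531 -240 0.135 -1.05 28 240 200
python3 - <<'E'
from h import *
im=bot.get_image("side")[:,:,::-1]
cv2.imwrite("pics/t_side.png",cv2.resize(im[40:240,250:516],None,fx=3,fy=3,interpolation=cv2.INTER_CUBIC))
for n in ["lock_blue","crown_blue","dial_blue_grip"]:
    r=bot.mark_of(n,"side"); print(n,[(round(d["p"],2),toworld("side",d["at"]).round(1).tolist()) for d in r[:1]])
bot.get_image("top")
for n in ["lock_blue","crown_blue","dial_blue_grip"]:
    r=bot.mark_of(n,"top"); print(n,[(round(d["p"],2),toworld("top",d["at"]).round(1).tolist()) for d in r[:1]])
E
```

```text
time: 14.2
ee_pos: [527.1, -238.8, 246.8]
eef_rot: [[-0.002, 0.13, -0.992], [0.001, -0.992, -0.13], [-1.0, -0.001, 0.001]]
force: [1.1, 0.5, -4.5]
gripper_width: 50.8
14.2 [ 527.1 -238.8  246.8] [[-0.002, 0.13, -0.992], [0.001, -0.992, -0.13], [-1.0, -0.001, 0.001]] 50.76854009890044
lock_blue [(0.83, [528.2, -239.8, 243.2])]
crown_blue [(0.52, [417.7, -251.8, 259.4])]
dial_blue_grip [(0.5, [529.0, -239.0, 289.8])]
lock_blue [(0.6, [528.5, -241.3, 244.0])]
crown_blue [(0.5, [415.5, -254.7, 259.4])]
dial_blue_grip []
```

View pics/t_side.png

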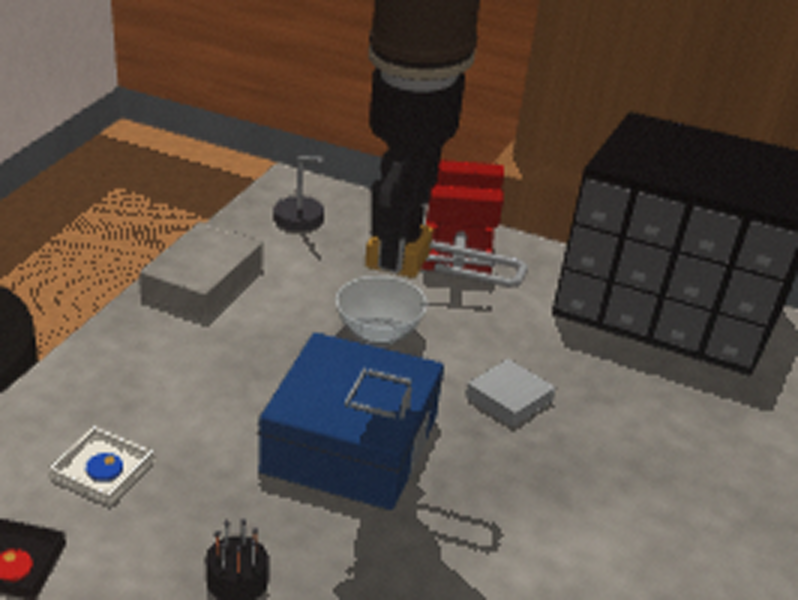

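View pics/t.png

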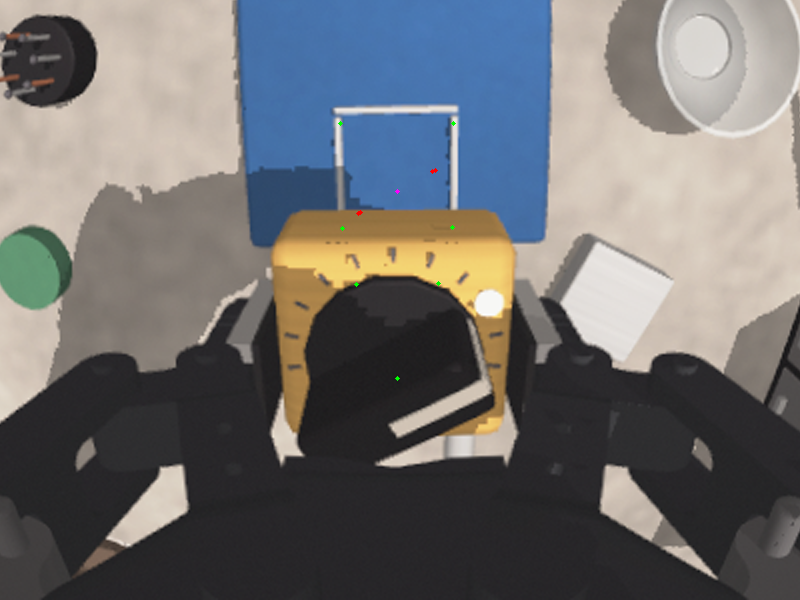

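```bash
python3 - <<'E'
from h import *
s=bot.get_state();print(s["time"],np.round(s["joint_vel"],3),np.round(s["ee_pos"],1),s["gripper_width"])
print(bot.finish_job())
E
```

```text
14.65 [ 0.001 -0.002 -0.    -0.001  0.003 -0.    -0.001] [ 527.5 -238.9  247.8] 50.70919108229623
the job is handed in; nothing more can be done
None
```

The blue padlock is open and off its box. I handed the job in at 14.65 s, with the gripper still holding the lock up.

- **Tag and dial:** The white tray held the blue tag, so I worked on the blue box. I turned that lock's dial clockwise four clicks, from +0.35 to -1.05, until its pointer stood at the white dot.
- **Shackle:** I pulled it out until it stopped and the lock body began to move with it.
- **Lift:** I took the lock across its 52 mm width and raised it straight up.

**Last checks:**
- The lock's underside was at about z = 243 mm, roughly 163 mm above the lid.
- The crown was about 113 mm in front of the lock's centre, which means the shackle is fully out at 28 mm.
- The pointer was still at the dot, and the lock was level in the grip.
- The measured load was about 4 N, which matches the lock's weight, and the arm was still.
- In the last pictures the blue tag and the nearby bench items were where they had been. The red lock was not in those views, but I did not go near it.

One check gave no answer: the detector did not find the dial grip in the final top view. The side and wrist pictures did show it.

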